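# Factory-reset a router with the reset pin

### The job

Factory-reset the router that lies belly-up on the bench: its reset button sits deep in the small red-ringed opening. The reset pin lies flat in its deep bin where it can only be taken from straight above, so lay it down on the blue mat first and let go, then take it up afresh at a slant so that it can point straight down; feel the pin into the opening, press the button all the way in and keep it in for three seconds without forcing it. Then draw the pin out and lay it flat on the mat again, leaving the router and everything else where they are.

Things in the scene. Friction and masses are not known exactly. Their poses are not given: they have to be found in the camera images.
- pin: rigid reset pin 125 mm long: orange square handle 18 x 18 x 70 mm with two black bands, dark collar 10 mm thick and 7 long, bright steel shaft 3 mm thick and 48 long. 40 to 65 g, balanced in the handle. Origin: on its axis, mid-handle; x runs to the point. Lying, its axis is 9 mm above the support, the shaft hanging clear. Starts flat on the bin's floor along the bin's x, point to +x
- pin_tip (a point): the end of the pin's steel shaft, on the axis, 90 mm from the middle of the handle
- router: white router lying loose on the mat, belly up: 140 x 210 mm, 36 mm high, plus rubber feet 3 mm high at the belly's corners; folded aerial along its +x edge (to 90 mm from the centre, 18 mm high); vents, label and two dark keyhole marks on the belly are flat prints. 0.4 to 0.65 kg. Origin: centre of the face it lies on; x across (140 mm), y along, z up. Must stay put
- reset_hole (a point): mouth of the reset opening, on its vertical axis, level with the belly (36 mm above the mat's top): a round hole 5 mm wide with a 1.2 mm chamfer, in a red ring 13 mm wide, at x -30, y +45 mm in the router's frame. The orange button's face lies 7 to 17 mm below the mouth, differing from unit to unit
- reset_button (a joint): travel of the sprung reset button at the bottom of the opening (m): 0 out, 0.004 all the way in, where it meets a hard stop; it resists with about 1.6 N at first and 4.8 N at the end and springs back by itself. The switch is delicate: keep well under 30 N
- bin: a grey open parts bin standing on the mat, fixed, 152 x 232 mm and 58 mm high, walls and floor 4 mm thick, parted along its x axis by a 4 mm wall at y -34 mm; the pin lies lengthwise in the wide bay (144 x 144 mm, middle at y +40 mm), whose end wall at -x, 4 to 15 mm behind the handle, leaves no room to lean the hand. Origin: centre of its underside, z up
- mat: the blue bench mat, fixed, 440 mm (x) by 920 mm (y), 2 mm thick; origin at the centre of its underside, so its top is 2 mm above the work surface. Between router and bin its middle is free, about 200 mm wide, from its near edge to 100 mm beyond its centre.
- spudger: black plastic prying tool, 125 mm long, in the other bay of the bin; origin under its middle; leave alone
- tape: roll of green tape lying flat, 90 mm across, 24 mm high, at the mat's far edge beyond the middle; origin under its centre; leave alone
- screwdriver: red-handled screwdriver 170 mm long lying crosswise at the mat's far edge, beyond the middle; leave alone
- phone: black phone 75 x 155 x 8 mm lying at the left; origin under its centre; leave alone
- adapter: black power adapter 50 x 85 x 32 mm at the right; origin under its centre; leave alone
- spray_bottle: white bottle with a red cap, 52 mm across, 130 mm high, standing at the mat's far edge on the left; origin under its centre; leave alone
- screw_cup: small aluminium bowl, 70 mm across, 35 mm high, at the mat's far edge on the right; origin under its centre; leave alone

How it is judged:
By the outcome, as a careful person would: the job done as asked, in the order asked, and still so for the second after the job is handed in, with the robot touching nothing.
It also fails if it takes over 72 s, if anything falls off the work surface, if the arm or the gripper's body presses on something with over 40 N, if the wrist force passes 120 N, or if a joint passes its speed limit or range.

### The arm

A 6-joint arm with a two-finger parallel gripper is mounted at the origin on the work surface. World frame = base frame: x ahead of the robot, y to its left, z up, the work surface at z = 0. Lengths are in m, angles in rad, forces in N, time in s.
With the tool pointing down it reaches from about 0.425 to 0.95 m from the base axis. Payload 3.5 kg.
Tool frame: the origin (TCP) lies midway between the tips of the shut fingers; the grasp point (between the pads) lies 19 mm behind it; z points along the fingers, y is the line along which they close (so a half turn about z gives the same grasp; the last joint's range is limited). The gripper opens to 85 mm and grips with 20 to 120 N. Pads are 22 mm wide; open, the fingers measure 114 mm over their backs; the gripper's body (76 mm by 85 mm) begins 54 mm behind the grasp point. The pads swing forward as they close: fully open they stand 13 mm farther back than shut.
Start: joints at [1.188, 0.286, 1.577, -0, 1.279, -0.15], TCP at [0.156, 0.657, 0.231] pointing down, gripper open.
Joint ranges: [-2.77, 2.77], [-0.9, 2.22], [0.21, 2.48], [-1.53, 4.67], [0.24, 2.81], [-2.84, 2.84]. Speed limits (rad/s): [2.79, 2.79, 3.14, 3.14, 3.14, 3.14].

### API

Orientations are given as a unit quaternion [x, y, z, w].
In Python, from plant import get_state, read_camera, ctrl gives the robot as it stands.
- The arm moves only by the shell command python3 -m crank 'ROWS' [FORCE]. ROWS is JSON, a list of rows, each a list of 3 entries, a list of its own where there are three numbers: the shift along the tool's x, y, z in mm, then the turn about the tool's z in degrees, then the closure in counts, from 0 (fully open) to 255 (shut). In form: [[[tx, ty, tz], yaw, claw], ...]. A call has 1 to 10 rows; each row is the pose to reach, as a shift and turn from the pose commanded when the call began, along the tool's axes at that moment; what a row does not reach only later rows make up. A row lasts 1/10 s, in which the tool goes at most 50 mm and 8.59 degrees, less where a joint would pass 70% of its speed; a pose out of reach is approached as far as the arm can. A call with a gripper value outside its range is refused whole. The fingers move at their own pace and stop on an object; FORCE is the grip in N (left out, the last holds). Time passes only in rows, so rows that repeat a pose let the fingers close. It gives the time, the measured TCP pose, the force, the opening and the grip force at its end, in the units of the state.
- get_state(): the state, without advancing time (a new reading comes with each control period).
- read_camera(name): name is "scene" or "top"; returns a dict with "frame" (420x560x3 uint8, blue, green, red), "range_z" (420x560 float32, m along the optical axis (not along the pixel's ray), 0 where there is no reading), "vfov" (degrees; the focal length in pixels is half the picture's height over the tangent of half this angle, whatever the lens; pixels are square), "cx", "cy" (the principal point, pixels), "origin" and "orientation" of the camera in the world. Camera axes: x right, y down, z forward; pixel columns grow to the right and rows downward; lengths in m; the calibration is good to about 2 mm. A picture is of the moment at which its call begins.
- ctrl.sign_off(): hands the job in; it is judged then, once.
The state is a dict: "time": time; "qpos": joint angles; "dq": joint speeds; "joint_efforts": joint torques, N m; "eef_pos": TCP position; "tcp_rot": TCP orientation; "contact_force": force on the tool from outside, world axes, zero at the start; "wrist_torque": the same for the moment, N m; "opening": opening from 0.0 (shut) to 1.0 (fully open); "finger_force": force on a finger pad.
Only numpy, scipy, OpenCV 4.12 (cv2) and the standard library are available. Lean on these libraries where they do the work, as an engineer would, in place of code of your own. Each camera call takes 0.05 s, during which the arm holds its last target. There are 200 camera calls.

## Working session

There is one attempt and no reset: what is moved stays moved. The work goes in short steps, Python scripts to look and compute and a shell command to move; the robot and the scene stay as the last step left them, time stands still between calls to the robot, and variables do not carry over. Pictures are saved under pics/ and viewed, at most 10 in all, crops included, and the job is handed in when it is done.

```bash
ls; mkdir -p pics; cat > h.py <<'E'
import numpy as np, cv2
from plant import get_state, read_camera
from scipy.spatial.transform import Rotation as R
def cam(n):
    c=read_camera(n); c['f']=c['frame'].shape[0]/2/np.tan(np.radians(c['vfov'])/2)
    c['R']=R.from_quat(c['orientation']).as_matrix(); c['o']=np.array(c['origin']); return c
def ray(c,u,v):
    return c['R']@np.array([(u-c['cx'])/c['f'],(v-c['cy'])/c['f'],1.])
def plane(c,u,v,z):
    d=ray(c,u,v); return c['o']+d*(z-c['o'][2])/d[2]
def dep(c,u,v):
    return c['o']+ray(c,u,v)*c['range_z'][int(v),int(u)]
def proj(c,p):
    q=c['R'].T@(np.array(p)-c['o']); return q[:2]/q[2]*c['f']+[c['cx'],c['cy']]
E
python3 - <<'E'
from h import *
s=get_state()
for k,v in s.items(): print(k,np.round(v,4))
print(R.from_quat(s['tcp_rot']).as_matrix().round(3))
ims=[]
for n in("scene","top"):
    c=cam(n); cv2.imwrite(f'pics/{n}0.png',c['frame']); np.savez(f'{n}0.npz',**c)
    print(n,c['vfov'],c['cx'],c['cy'],c['o'],c['R'].round(3).tolist())
E
```

```text
pics
time 0.0
qpos [ 1.188   0.2872  1.5782  0.      1.2786 -0.15  ]
dq [-0.0019 -0.0006 -0.0002 -0.0004  0.0006  0.    ]
joint_efforts [-9.00000e-04 -4.05996e+01 -2.92616e+01 -2.00000e-04  6.10000e-03
  0.00000e+00]
eef_pos [0.1554 0.6562 0.2299]
tcp_rot [ 1.161e-01  9.932e-01 -1.100e-03 -3.000e-04]
contact_force [ 0.9178 -0.1609 -1.0445]
wrist_torque [ 0.0379 -0.0239 -0.0246]
finger_force 0.0
opening 0.9956
[[-0.973  0.231 -0.001]
 [ 0.231  0.973 -0.002]
 [ 0.    -0.002 -1.   ]]
scene 54.77768605065675 282.9519794695289 210.83753872520788 [ 1.63865112 -0.59801417  0.86934662] [[0.506, 0.468, -0.724], [0.862, -0.284, 0.419], [-0.01, -0.837, -0.547]]
top 46.8622276536575 281.57708789768935 213.21491991742553 [0.48269807 0.02727231 1.4288937 ] [[-0.01, -0.995, 0.096], [-1.0, 0.01, 0.0], [-0.001, -0.096, -0.995]]
```

View pics/top0.png

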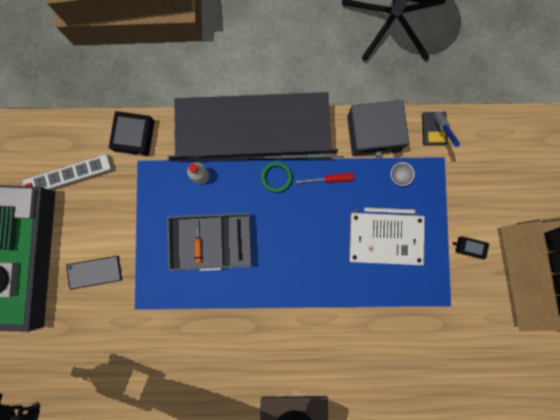

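View pics/scene0.png

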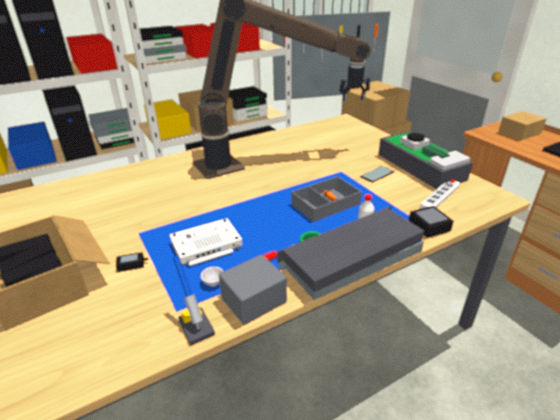

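The two pictures show the bin with the orange pin at about (198,247) in the top view. The router is at (387,240) and its red ring at about (371,248). The moves only offer a yaw about the tool's axis, so before planning the slant I'll see how the arm behaves at the edge of its reach, in free air.

```bash
python3 -m crank '[[[0,50,-30],0,0],[[0,100,-60],0,0],[[0,150,-60],0,0],[[0,200,-60],0,0],[[0,250,-60],0,0],[[0,300,-60],0,0],[[0,350,-60],0,0],[[0,400,-60],0,0],[[0,400,-60],0,0],[[0,400,-60],0,0]]'; python3 -c "
from h import *
s=get_state();print(s['qpos'],s['eef_pos']);print(R.from_quat(s['tcp_rot']).as_matrix().round(3))"
```

```text
time: 1.1
eef_pos: [0.2267, 0.9559, 0.2648]
tcp_rot: [0.116, 0.993, 0.014, 0.001]
contact_force: [-0.3, -0.4, 1.3]
opening: 1.0
finger_force: 0.0
[ 1.23427157  1.15552571  0.21270284  0.00327902  1.74575773 -0.10309709] [0.2266693  0.95594043 0.26481889]
[[-0.973  0.231  0.006]
 [ 0.231  0.973  0.027]
 [ 0.     0.028 -1.   ]]
```

```bash
python3 - <<'E'
from h import *
c=dict(np.load('top0.npz')); f=c['frame']; hsv=cv2.cvtColor(f,cv2.COLOR_BGR2HSV)
def blob(m,lab,z,k=3):
    cs,_=cv2.findContours(m.astype('uint8'),cv2.RETR_EXTERNAL,cv2.CHAIN_APPROX_NONE)
    for q in sorted(cs,key=cv2.contourArea)[::-1][:k]:
        if cv2.contourArea(q)<4: continue
        r=cv2.minAreaRect(q); b=cv2.boxPoints(r)
        print(lab,np.round(r[0],1),np.round(r[1],1),'ctr',plane(c,*r[0],z).round(4),'corners',[plane(c,*p,z)[:2].round(3).tolist() for p in b])
H,S,V=hsv[...,0],hsv[...,1],hsv[...,2]
roi=np.zeros(H.shape,bool)
def r(u0,v0,u1,v1):
    m=np.zeros(H.shape,bool); m[v0:v1,u0:u1]=1; return m
blob((H<16)&(S>150)&(V>100)&r(165,210,255,275),'pin',.015)
blob(((H<8)|(H>172))&(S>90)&r(345,205,430,270),'ring',.038)
blob((S<60)&(V>170)&r(340,211,430,270),'router',.038)
blob((V>90)&(S<60)&r(165,210,230,275),'steel',.015)
g=c['range_z']
# bin rim: points with height>45mm
vv,uu=np.nonzero(r(155,200,265,285)); P=np.array([dep(c,u,v) for u,v in zip(uu,vv)])
m=np.zeros(H.shape,bool); m[vv,uu]=(P[:,2]>.05)&(P[:,2]<.07); blob(m,'bin',.06)
for p in [(210,240),(371,247),(387,225),(300,270)]: print(p,dep(c,*p).round(4))
E
```

```text
pin [197.5 250.5] [23.  5.] ctr [0.5122 0.2735 0.015 ] corners [[0.546, 0.281], [0.546, 0.266], [0.479, 0.266], [0.479, 0.281]]
router [386.7 238.6] [72.7 48.4] ctr [ 0.5403 -0.2733  0.038 ] corners [[0.477, -0.164], [0.616, -0.174], [0.604, -0.383], [0.466, -0.372]]
steel [199.9 244.3] [51.5 50. ] ctr [0.53   0.2667 0.015 ] corners [[0.602, 0.344], [0.608, 0.198], [0.458, 0.19], [0.453, 0.335]]
bin [208.3 242.2] [55.2 83.1] ctr [0.5342 0.2353 0.06  ] corners [[0.608, 0.357], [0.617, 0.121], [0.461, 0.115], [0.453, 0.348]]
(210, 240) [0.5427 0.2382 0.0083]
(371, 247) [ 0.5167 -0.2266  0.0425]
(387, 225) [ 0.58   -0.2768  0.0305]
(300, 270) [ 0.4525 -0.0247 -0.0037]
```

```bash
python3 -m crank '[[[0,50,0],0,0],[[0,100,0],0,0],[[0,150,0],0,0],[[0,200,0],0,0],[[0,250,0],0,0]]'; python3 -c "
from h import *
s=get_state();print(s['qpos'],s['eef_pos']);print(R.from_quat(s['tcp_rot']).as_matrix().round(3))"
python3 -m crank '[[[0,0,0],0,0],[[0,0,0],0,0]]'; python3 -c "
from h import *
s=get_state();print(s['qpos'],s['eef_pos']);print(R.from_quat(s['tcp_rot']).as_matrix().round(3))"
```

```text
time: 1.6
eef_pos: [0.2305, 0.972, 0.2383]
tcp_rot: [0.116, 0.993, 0.032, 0.004]
contact_force: [0.5, -0.2, -0.0]
opening: 1.0
finger_force: 0.0
[ 1.2351613   1.18447872  0.2104673   0.00645615  1.68232885 -0.1018656 ] [0.23049699 0.9719653  0.23830801]
[[-0.973  0.23   0.015]
 [ 0.231  0.971  0.063]
 [-0.     0.065 -0.998]]
time: 1.8
eef_pos: [0.2304, 0.9718, 0.2365]
tcp_rot: [0.116, 0.993, 0.031, 0.004]
contact_force: [-0.4, 1.1, -0.3]
opening: 1.0
finger_force: 0.0
[ 1.23520319  1.18591448  0.21109085  0.00646781  1.68256122 -0.10192348] [0.23039837 0.97181758 0.23651426]
[[-0.973  0.23   0.014]
 [ 0.231  0.971  0.061]
 [ 0.     0.062 -0.998]]
```

```bash
cat > t.py <<'E'
from h import *
s=get_state();print(np.round(s['qpos'],3),np.round(s['eef_pos'],4),'z',R.from_quat(s['tcp_rot']).as_matrix()[:,2].round(3), 'y',R.from_quat(s['tcp_rot']).as_matrix()[:,1].round(3),s['time'])
E
python3 -m crank '[[[0,1500,0],0,0]]' >/dev/null; python3 t.py; python3 -m crank '[[[0,1500,0],0,0],[[0,1500,0],0,0],[[0,1500,0],0,0],[[0,1500,0],0,0],[[0,1500,0],0,0]]' >/dev/null; python3 t.py;  python3 -m crank '[[[0,0,-1500],0,0],[[0,0,-1500],0,0],[[0,0,-1500],0,0],[[0,0,-1500],0,0],[[0,0,-1500],0,0]]' >/dev/null; python3 t.py
```

```text
[ 1.235  1.192  0.21   0.009  1.647 -0.101] [0.2325 0.9805 0.2322] z [ 0.022  0.091 -0.996] y [0.23  0.969 0.093] 1.9
[ 1.236  1.223  0.211  0.012  1.587 -0.101] [0.2358 0.9943 0.2016] z [ 0.028  0.118 -0.993] y [0.229 0.966 0.122] 2.4
[ 1.227  0.979  0.21   0.015  1.819 -0.106] [0.2181 0.9201 0.434 ] z [ 0.031  0.129 -0.991] y [0.229 0.964 0.133] 2.9
```

The pictures-free test is useful. At the limit of its reach the arm tilts the tool outward by about 1.8° per one-row call, and the tilt stays. With a 45° slant along the pin, a half turn about the tool's z would bring the pin from horizontal to straight down. For the bin I first need the tool vertical again, so I'll try the inner limit for the opposite tilt.

```bash
python3 -m crank '[[[0,-50,0],0,0],[[0,-100,0],0,0],[[0,-150,0],0,0],[[0,-200,0],0,0],[[0,-250,0],0,0],[[0,-300,0],0,0],[[0,-350,0],0,0],[[0,-400,0],0,0],[[0,-450,0],0,0],[[0,-500,0],0,0]]' >/dev/null; python3 t.py; python3 -m crank '[[[0,-500,0],0,0]]' >/dev/null; python3 t.py;python3 -m crank '[[[0,-500,0],0,0]]' >/dev/null; python3 t.py;python3 -m crank '[[[0,-500,0],0,0]]' >/dev/null; python3 t.py
```

```text
[ 1.12  -0.264  1.883  0.029  1.392 -0.221] [0.1151 0.4861 0.3726] z [ 0.031  0.129 -0.991] y [0.228 0.964 0.133] 3.9
[ 1.094 -0.387  1.987  0.032  1.412 -0.247] [0.1036 0.4379 0.3659] z [ 0.031  0.129 -0.991] y [0.228 0.965 0.133] 4.0
[ 1.061 -0.518  2.085  0.036  1.446 -0.28 ] [0.0922 0.3898 0.3593] z [ 0.031  0.129 -0.991] y [0.228 0.965 0.132] 4.1
[ 1.016 -0.659  2.178  0.041  1.497 -0.323] [0.0807 0.3416 0.3527] z [ 0.031  0.129 -0.991] y [0.228 0.965 0.132] 4.2
```

```bash
for i in 1; do :; done; python3 -m crank '[[[0,-50,0],0,0]]' >/dev/null;python3 t.py; python3 -m crank '[[[0,-500,0],0,0]]' >/dev/null; python3 t.py;python3 -m crank '[[[0,-500,0],0,0]]' >/dev/null; python3 t.py;python3 -m crank '[[[0,-500,0],0,0]]' >/dev/null; python3 t.py
```

```text
[ 0.955 -0.814  2.264  0.049  1.568 -0.382] [0.0691 0.2935 0.3461] z [ 0.031  0.129 -0.991] y [0.227 0.965 0.132] 4.3
[ 0.911 -0.897  2.305  0.049  1.629 -0.422] [0.0625 0.2654 0.3413] z [ 0.025  0.112 -0.993] y [0.228 0.967 0.115] 4.4
[ 0.91  -0.895  2.308  0.037  1.651 -0.421] [0.0617 0.2588 0.3384] z [ 0.018  0.083 -0.996] y [0.232 0.969 0.085] 4.5
[ 0.912 -0.896  2.302  0.026  1.677 -0.421] [0.0601 0.2528 0.3418] z [ 0.015  0.061 -0.998] y [0.231 0.971 0.063] 4.6
```

```bash
python3 -m crank '[[[0,-500,0],0,0]]' >/dev/null;python3 t.py; python3 -m crank '[[[0,-500,0],0,0]]' >/dev/null; python3 t.py; python3 -m crank '[[[0,-300,0],0,0]]' >/dev/null; python3 t.py
```

```text
[ 0.913 -0.896  2.296  0.014  1.708 -0.424] [0.0583 0.2459 0.3448] z [ 0.01   0.035 -0.999] y [0.23  0.972 0.037] 4.7
[ 9.120e-01 -8.960e-01  2.289e+00  2.000e-03  1.740e+00 -4.260e-01] [0.0565 0.2387 0.3486] z [ 0.003  0.008 -1.   ] y [0.23  0.973 0.009] 4.8
[ 0.911 -0.896  2.28  -0.009  1.774 -0.43 ] [0.0547 0.2314 0.3542] z [-0.003 -0.018 -1.   ] y [ 0.23   0.973 -0.019] 4.9
```

```bash
python3 - <<'E'
from h import *
f=np.load('top0.npz')['frame']
a=cv2.resize(f[205:280,160:260],None,fx=6,fy=6,interpolation=cv2.INTER_CUBIC);cv2.imwrite('pics/c1.png',a)
E
```

```text
(no output)
```

View pics/c1.png

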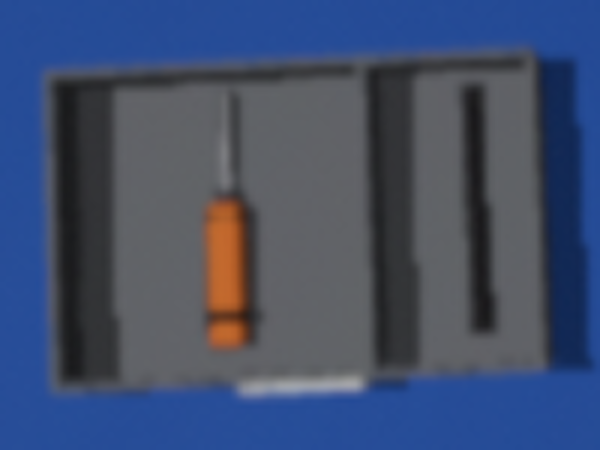

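The crop shows the orange handle at about (197.8,250.5) in full-image pixels. Its shaft points up, toward +x, in the wide bay. The tool is vertical again, so I'll go above the pin.

```bash
python3 -m crank '[[[-45,15,10],0,90],[[-90,30,20],0,90],[[-135,45,30],-5,90],[[-180,60,40],-13,90],[[-225,75,50],-13,90],[[-270,90,60],-13,90],[[-315,105,70],-13,90],[[-360,120,80],-13,90],[[-400,133,90],-13,90],[[-436,145,100],-13,90]]'; python3 -m crank '[[[0,0,0],0,90]]' >/dev/null; python3 t.py; python3 - <<'E'
from h import *
c=np.load('top0.npz',allow_pickle=True); c=dict(c)
for u,v in[(197.8,238),(197.8,263),(197.8,250.5)]: print(plane(c,u,v,.024).round(4))
n=cam('top'); cv2.imwrite('pics/t1.png',cv2.resize(n['frame'][180:300,140:300],None,fx=5,fy=5)); print('pin proj?',proj(n,get_state()['eef_pos']))
E
```

```text
time: 5.9
eef_pos: [0.5149, 0.2709, 0.2505]
tcp_rot: [0.003, 1.0, -0.009, -0.001]
contact_force: [0.0, 0.8, 0.5]
opening: 0.647
finger_force: 0.0
[ 0.316  0.079  1.785 -0.018  1.29  -1.242] [0.5153 0.2702 0.2475] z [-0.006 -0.021 -1.   ] y [ 0.007  1.    -0.021] 6.0
[0.5482 0.2713 0.024 ]
[0.4761 0.2708 0.024 ]
[0.512 0.271 0.024]
pin proj? [182.02894829 248.06955334]
```

```bash
python3 -m crank '[[[2,3,45],0,90],[[4,6,90],0,90],[[4,6,135],0,90],[[4,6,175],0,90],[[4,6,205],0,90],[[4,6,220],0,90],[[4,6,230],0,90],[[4,6,236],0,90]]' 40; python3 -m crank '[[[0,0,0],0,230],[[0,0,0],0,230],[[0,0,0],0,230],[[0,0,0],0,230],[[0,0,0],0,230]]' 40; python3 t.py
```

```text
time: 6.85
eef_pos: [0.5079, 0.2722, 0.0148]
tcp_rot: [0.003, 1.0, -0.009, -0.001]
contact_force: [0.3, 0.2, 0.0]
opening: 0.645
finger_force: 0.0
time: 7.35
eef_pos: [0.5085, 0.272, 0.0154]
tcp_rot: [0.003, 1.0, -0.009, -0.001]
contact_force: [-0.6, -0.3, 6.2]
opening: 0.197
finger_force: 41.3
[ 0.323  0.351  1.937 -0.022  0.861 -1.228] [0.5085 0.272  0.0154] z [-0.001 -0.018 -1.   ] y [ 0.006  1.    -0.018] 7.35
```

```bash
python3 -m crank '[[[0,0,-40],0,230],[[0,0,-85],0,230],[[0,0,-120],0,230],[[5,-45,-125],8,230],[[10,-90,-125],16,230],[[15,-135,-125],24,230],[[20,-180,-125],32,230],[[25,-225,-125],40,230],[[30,-255,-125],48,230],[[40,-272,-125],56,230]]' 40; python3 t.py; python3 -m crank '[[[0,0,0],8,230],[[0,0,0],16,230],[[0,0,0],21,230],[[0,0,0],21,230]]'; python3 t.py; python3 - <<'E'
from h import *
n=cam('top'); cv2.imwrite('pics/t2.png',cv2.resize(n['frame'][190:310,200:360],None,fx=4,fy=4)); print(proj(n,get_state()['eef_pos']))
E
```

```text
time: 8.35
eef_pos: [0.4658, -0.0001, 0.1441]
tcp_rot: [0.476, 0.88, -0.01, 0.003]
contact_force: [-0.1, -0.4, -0.4]
opening: 0.194
finger_force: 40.5
[-0.207 -0.089  2.151 -0.023  1.08  -0.776] [ 4.658e-01 -1.000e-04  1.441e-01] z [-0.004 -0.02  -1.   ] y [ 0.837  0.547 -0.015] 8.35
time: 8.75
eef_pos: [0.4656, 0.0021, 0.1437]
tcp_rot: [0.625, 0.781, -0.009, 0.004]
contact_force: [-0.6, 0.6, -0.6]
opening: 0.195
finger_force: 40.5
[-0.203 -0.088  2.151 -0.023  1.08  -0.413] [0.4656 0.0021 0.1437] z [-0.005 -0.019 -1.   ] y [ 0.976  0.219 -0.009] 8.75
[291.74989056 266.22495726]
```

View pics/t2.png

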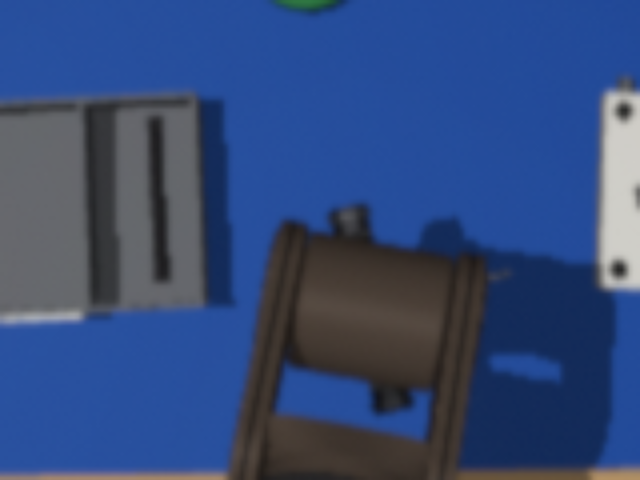

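The arm hides the hand. The pin's tip shows to its right at about (505,273) in the crop, pointing toward -y as wanted. Next I lower it and release.

```bash
python3 -m crank '[[[0,0,45],0,230],[[0,0,85],0,230],[[0,0,108],0,230],[[0,0,120],0,230],[[0,0,126],0,230],[[0,0,129],0,230],[[0,0,131],0,230],[[0,0,131],0,230]]'; python3 t.py; python3 -m crank '[[[0,0,0],0,170],[[0,0,0],0,120],[[0,0,0],0,100],[[0,0,0],0,100]]'; python3 -m crank '[[[0,0,-20],0,100],[[0,0,-60],0,100],[[0,0,-110],0,100],[[0,0,-160],0,60],[[0,0,-200],0,60],[[0,0,-250],0,60]]'; python3 t.py
```

```text
time: 9.6
eef_pos: [0.4664, -0.0004, 0.014]
tcp_rot: [0.625, 0.781, -0.009, 0.005]
contact_force: [-0.0, -0.1, 0.5]
opening: 0.195
finger_force: 40.5
[-0.208  0.14   2.207 -0.028  0.793 -0.41 ] [ 4.664e-01 -4.000e-04  1.400e-02] z [-0.003 -0.02  -1.   ] y [ 0.976  0.219 -0.007] 9.6
time: 10.0
eef_pos: [0.4657, -0.0003, 0.0134]
tcp_rot: [0.625, 0.781, -0.009, 0.004]
contact_force: [-0.5, -0.1, 0.4]
opening: 0.608
finger_force: 0.0
time: 10.6
eef_pos: [0.4656, 0.0048, 0.2639]
tcp_rot: [0.625, 0.781, -0.009, 0.003]
contact_force: [1.1, -0.2, -0.5]
opening: 0.768
finger_force: 0.0
[-0.197 -0.213  2.032 -0.02   1.326 -0.413] [0.4656 0.0048 0.2639] z [-0.006 -0.019 -1.   ] y [ 0.976  0.219 -0.01 ] 10.6
```

```bash
python3 -m crank '[[[-36,-22,-15],0,0],[[-74,-45,-30],0,0],[[-112,-68,-45],0,0],[[-150,-91,-60],0,0],[[-188,-114,-70],0,0],[[-226,-137,-80],0,0],[[-264,-160,-90],0,0],[[-302,-183,-100],0,0],[[-340,-206,-110],0,0],[[-378,-229,-120],0,0]]'; python3 -m crank '[[[-38,-23,-10],0,0],[[-76,-46,-20],0,0],[[-114,-69,-30],0,0],[[-152,-92,-40],0,0],[[-190,-115,-50],0,0],[[-228,-138,-60],0,0],[[-266,-161,-70],0,0],[[-304,-184,-70],0,0],[[-340,-206,-70],0,0],[[-376,-227,-70],0,0]]'; python3 t.py
```

```text
time: 11.6
eef_pos: [0.3256, -0.4136, 0.3922]
tcp_rot: [0.625, 0.781, -0.009, 0.004]
contact_force: [0.2, 0.2, -0.0]
opening: 0.999
finger_force: 0.0
time: 12.6
eef_pos: [0.187, -0.8286, 0.4702]
tcp_rot: [0.625, 0.781, -0.009, 0.004]
contact_force: [0.6, 0.2, 1.5]
opening: 1.002
finger_force: 0.0
[-1.466  0.693  0.598 -0.007  1.832 -1.688] [ 0.187  -0.8286  0.4702] z [-0.005 -0.019 -1.   ] y [ 0.976  0.219 -0.009] 12.6
```

```bash
python3 - <<'E'
from h import *
n=cam('top'); f=n['frame']; cv2.imwrite('pics/t3.png',cv2.resize(f[190:310,220:420],None,fx=4,fy=4,interpolation=cv2.INTER_CUBIC)); np.savez('top3.npz',**n)
s=cam('scene'); np.savez('scene3.npz',**s)
hsv=cv2.cvtColor(f,cv2.COLOR_BGR2HSV); H,S,V=cv2.split(hsv)
m=((H<16)&(S>150)&(V>80)); m[:, :255]=0; m[:,340:]=0; m[:225]=0; m[310:]=0
v,u=np.nonzero(m); r=cv2.minAreaRect(np.c_[u,v].astype('float32')); print(r)
ps=np.array([plane(n,a,b,.02)[:2] for a,b in zip(u,v)]); C=ps.mean(0); w,V_=np.linalg.eigh(np.cov(ps.T)); d=V_[:,1]; t=(ps-C)@d
print('pin mean',C.round(4),'az',np.degrees(np.arctan2(d[1],d[0])),'len',np.ptp(t),'mid',(C+d*(t.max()+t.min())/2).round(4))
E
```

```text
((294.0294494628906, 265.11767578125), (4.6081767082214355, 22.79834747314453), 75.96376037597656)
pin mean [ 0.4675 -0.0074] az 103.87551218613413 len 0.06593757929143662 mid [ 0.4674 -0.0068]
```

View pics/t3.png

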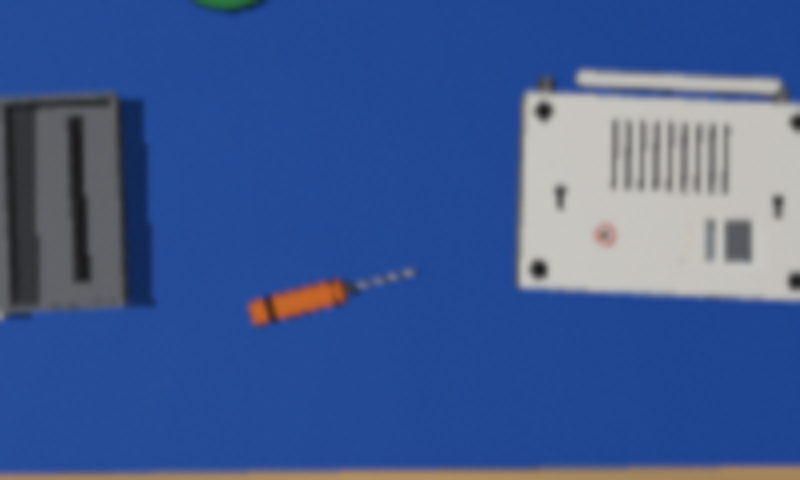

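The pin lies on the mat with its middle at about (298,300) in the crop and its nose toward -y. The red ring is at (605,235) in the crop, i.e. (371.3,248.7) in the full image. Now I'll build up the slant at the outer limit.

```bash
python3 -m crank '[[[-50,0,0],0,0],[[-100,0,0],0,0]]' >/dev/null; python3 t.py; python3 -m crank '[[[-1500,0,0],0,0]]' >/dev/null; python3 t.py; python3 -m crank '[[[-1500,0,0],0,0]]' >/dev/null; python3 -m crank '[[[-1500,0,0],0,0]]' >/dev/null;python3 -m crank '[[[-1500,0,0],0,0]]' >/dev/null;python3 t.py; python3 -m crank '[[[-1500,0,0],0,0]]' >/dev/null;python3 -m crank '[[[-1500,0,0],0,0]]' >/dev/null;python3 -m crank '[[[-1500,0,0],0,0]]' >/dev/null;python3 -m crank '[[[-1500,0,0],0,0]]' >/dev/null;python3 t.py
```

```text
[-1.458  0.949  0.21  -0.005  1.951 -1.681] [ 0.2003 -0.8839  0.4597] z [-0.001 -0.032 -0.999] y [ 0.976  0.219 -0.008] 12.9
[-1.457  0.975  0.221 -0.002  1.906 -1.679] [ 0.2039 -0.8993  0.4304] z [ 0.002 -0.039 -0.999] y [ 0.976  0.219 -0.006] 13.0
[-1.455  1.011  0.213  0.006  1.785 -1.675] [ 0.2122 -0.9354  0.4035] z [ 0.021 -0.13  -0.991] y [ 0.976  0.22  -0.008] 13.3
[-1.453  1.049  0.213  0.016  1.641 -1.673] [ 0.221  -0.9755  0.3731] z [ 0.044 -0.233 -0.972] y [ 0.976  0.22  -0.008] 13.7
```

```bash
python3 -m crank '[[[-1500,0,0],0,0]]' >/dev/null;python3 -m crank '[[[-1500,0,0],0,0]]' >/dev/null;python3 -m crank '[[[-1500,0,0],0,0]]' >/dev/null;python3 -m crank '[[[-1500,0,0],0,0]]' >/dev/null;python3 -m crank '[[[-1500,0,0],0,0]]' >/dev/null;python3 -m crank '[[[-1500,0,0],0,0]]' >/dev/null;python3 -m crank '[[[-1500,0,0],0,0]]' >/dev/null;python3 -m crank '[[[-1500,0,0],0,0]]' >/dev/null;python3 -m crank '[[[-1500,0,0],0,0]]' >/dev/null;python3 -m crank '[[[-1500,0,0],0,0]]' >/dev/null;python3 t.py
```

```text
[-1.454  1.052  0.211  0.045  1.361 -1.675] [ 0.2348 -1.0394  0.3973] z [ 0.101 -0.486 -0.868] y [ 0.976  0.219 -0.009] 14.7
```

```bash
python3 -m crank '[[[-1500,0,0],0,0]]' >/dev/null;python3 -m crank '[[[-1500,0,0],0,0]]' >/dev/null;python3 -m crank '[[[-1500,0,0],0,0]]' >/dev/null;python3 -m crank '[[[-1500,0,0],0,0]]' >/dev/null;python3 -m crank '[[[-1500,0,0],0,0]]' >/dev/null;python3 -m crank '[[[-1500,0,0],0,0]]' >/dev/null;python3 -m crank '[[[-1500,0,0],0,0]]' >/dev/null;python3 -m crank '[[[-1500,0,0],0,0]]' >/dev/null;python3 t.py
```

```text
[-1.456  0.983  0.211  0.069  1.218 -1.68 ] [ 0.239  -1.0542  0.4923] z [ 0.14  -0.654 -0.743] y [ 0.976  0.219 -0.009] 15.5
```

```bash
python3 -m crank '[[[-1500,0,0],0,0]]' >/dev/null;python3 -m crank '[[[-1500,0,0],0,0]]' >/dev/null;python3 -m crank '[[[0,0,0],0,0]]' >/dev/null;python3 - <<'E'
from h import *
s=get_state(); M=R.from_quat(s['tcp_rot']).as_matrix(); print(s['qpos'].round(3) if hasattr(s['qpos'],'round') else s['qpos'],s['eef_pos']); print(M.round(4)); print(np.degrees(np.arccos(-M[2,2])), np.degrees(np.arctan2(M[1,2],M[0,2])))
E
```

```text
[-1.457  0.956  0.21   0.075  1.191 -1.681] [ 0.23896293 -1.05193743  0.52618141]
[[-0.161   0.9756  0.149 ]
 [ 0.6869  0.2192 -0.693 ]
 [-0.7087 -0.0092 -0.7054]]
45.13730205022259 -77.86142413313216
```

The tilt is 45.1° toward azimuth -78°, in line with the pin. I'll go back over the pin.

```bash
python3 -m crank '[[[41,19,-16],0,60],[[82,38,-32],0,60],[[123,57,-48],0,60],[[164,76,-64],0,60],[[205,95,-80],0,60],[[246,114,-96],0,60],[[287,133,-112],0,60],[[328,152,-128],0,60]]'; python3 -m crank '[[[41,19,-16],0,60],[[82,38,-32],0,60],[[123,57,-48],0,60],[[164,76,-64],0,60],[[205,95,-80],0,60],[[246,114,-96],0,60],[[287,133,-112],0,60],[[328,152,-128],0,60]]';python3 t.py;python3 -m crank '[[[41,19,-16],0,60],[[82,38,-32],0,60],[[123,57,-48],0,60],[[164,76,-64],0,60],[[205,95,-80],0,60],[[246,114,-96],0,60],[[287,133,-112],0,60],[[320,152,-128],0,60],[[320,152,-128],0,60]]';python3 t.py
cat > d.py <<'E'
import sys
from h import *
s=get_state(); M=R.from_quat(s['tcp_rot']).as_matrix(); d=np.array(list(map(float,sys.argv[1:4])))-s['eef_pos']
print('world',d.round(4),'tool mm',(M.T@d*1000).round(1),'up1mm=',M[2].round(3)); print(M.round(4).tolist())
E
python3 d.py .470 -.017 .013
```

```text
time: 16.6
eef_pos: [0.3093, -0.7306, 0.3904]
tcp_rot: [0.576, 0.723, -0.241, 0.295]
contact_force: [0.2, -0.1, 0.7]
opening: 0.764
finger_force: 0.0
time: 17.4
eef_pos: [0.3854, -0.383, 0.2491]
tcp_rot: [0.577, 0.722, -0.241, 0.296]
contact_force: [0.3, -0.5, 0.1]
opening: 0.764
finger_force: 0.0
[-0.795 -0.288  2.254 -0.726  0.603 -0.53 ] [ 0.3854 -0.383   0.2491] z [ 0.149 -0.69  -0.708] y [ 0.976  0.219 -0.008] 17.4
time: 18.3
eef_pos: [0.4638, -0.0385, 0.1115]
tcp_rot: [0.574, 0.725, -0.241, 0.295]
contact_force: [0.8, -0.7, -0.1]
opening: 0.765
finger_force: 0.0
[ 0.074  0.043  2.251 -0.981  0.995  0.469] [ 0.4638 -0.0385  0.1115] z [ 0.151 -0.687 -0.71 ] y [ 0.974  0.225 -0.011] 18.3
world [ 0.0062  0.0215 -0.0985] tool mm [83.1 12.  56.1] up1mm= [-0.704 -0.011 -0.71 ]
[[-0.1675, 0.9742, 0.151], [0.6904, 0.2253, -0.6874], [-0.7037, -0.0109, -0.7104]]
```

Joint 6 reads 0.47 here and will be near 0 at the router. So I'll take the half turn now: grasp with the hand flipped and turn it back before the press.

```bash
python3 -m crank '[[[0,0,0],-8.5,60],[[0,0,0],-17,60],[[0,0,0],-25.5,60],[[0,0,0],-34,60],[[0,0,0],-42.5,60],[[0,0,0],-51,60],[[0,0,0],-59.5,60],[[0,0,0],-68,60],[[0,0,0],-76.5,60],[[0,0,0],-85,60]]' >/dev/null; python3 -m crank '[[[0,0,0],-8.5,60],[[0,0,0],-17,60],[[0,0,0],-25.5,60],[[0,0,0],-34,60],[[0,0,0],-42.5,60],[[0,0,0],-51,60],[[0,0,0],-59.5,60],[[0,0,0],-68,60],[[0,0,0],-76.5,60],[[0,0,0],-85,60]]' >/dev/null; python3 -m crank '[[[0,0,0],-5,60],[[0,0,0],-10,60],[[0,0,0],-10,60]]'; python3 t.py; python3 d.py .470 -.017 .013
```

```text
time: 20.6
eef_pos: [0.4632, -0.0429, 0.1139]
tcp_rot: [0.722, -0.577, 0.295, 0.241]
contact_force: [-0.7, 0.5, -0.6]
opening: 0.767
finger_force: 0.0
[ 0.065  0.037  2.252 -0.982  0.995 -2.674] [ 0.4632 -0.0429  0.1139] z [ 0.148 -0.689 -0.709] y [-0.976 -0.218  0.008] 20.6
world [ 0.0068  0.0259 -0.1009] tool mm [-87.9 -13.   54.7] up1mm= [ 0.705  0.008 -0.709]
[[0.1599, -0.9759, 0.1484], [-0.6908, -0.218, -0.6894], [0.7051, 0.0077, -0.709]]
```

```bash
python3 -m crank '[[[-17,-12,-17],0,60],[[-40,-12,6],0,60],[[-60,-13,27],0,60],[[-72,-13,39],0,60],[[-80,-13,47],0,60],[[-85,-13,52],0,60],[[-88,-13,55],0,60],[[-88,-13,55],0,60]]'; python3 t.py; python3 - <<'E'
from h import *
n=cam('scene'); p=proj(n,[.467,-.01,.02]); print(p,proj(n,get_state()['eef_pos']))
u,v=p.astype(int); cv2.imwrite('pics/s4.png',cv2.resize(n['frame'][v-60:v+45,u-70:u+70],None,fx=5,fy=5,interpolation=cv2.INTER_CUBIC))
E
```

```text
time: 21.4
eef_pos: [0.4701, -0.0166, 0.0123]
tcp_rot: [0.723, -0.577, 0.295, 0.241]
contact_force: [-1.0, 0.0, 0.4]
opening: 0.765
finger_force: 0.0
[ 0.123  0.295  2.218 -1.09   0.914 -2.415] [ 0.4701 -0.0166  0.0123] z [ 0.149 -0.689 -0.709] y [-0.976 -0.219  0.008] 21.4
[262.73195769 209.64236385] [261.70792622 212.11976696]
```

View pics/s4.png

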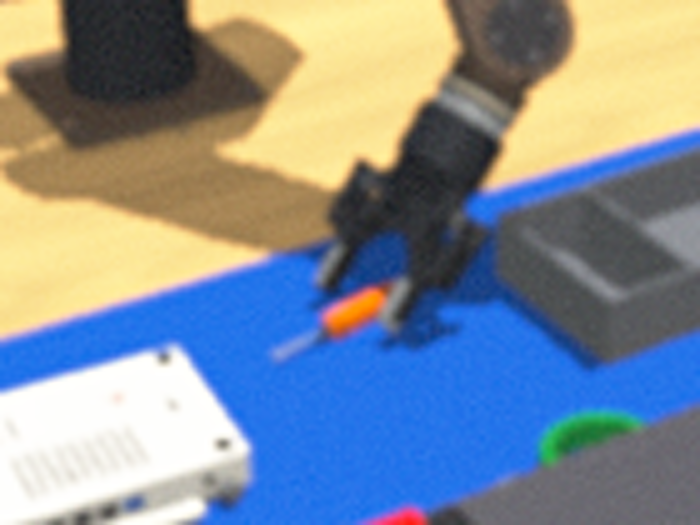

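The fingers straddle the handle at a slant, at about (370,300) in the crop, clear of the bin and router. I'll grip and lift.

```bash
python3 -m crank '[[[0,0,0],0,230],[[0,0,0],0,230],[[0,0,0],0,230],[[0,0,0],0,230],[[0,0,0],0,230],[[0,0,0],0,230],[[0,0,0],0,230]]' 80; python3 t.py; python3 -m crank '[[[7,0,-7],0,230],[[35,0,-35],0,230],[[70,0,-70],0,230],[[105,0,-105],0,230],[[140,0,-140],0,230],[[140,0,-140],0,230]]'; python3 t.py; python3 - <<'E'
from h import *
n=cam('top'); np.savez('top5.npz',**n); s=cam('scene'); np.savez('scene5.npz',**s)
p=proj(s,get_state()['eef_pos']); u,v=p.astype(int); cv2.imwrite('pics/s5.png',cv2.resize(s['frame'][v-60:v+45,u-70:u+70],None,fx=5,fy=5,interpolation=cv2.INTER_CUBIC))
E
```

```text
time: 22.15
eef_pos: [0.4702, -0.0164, 0.0128]
tcp_rot: [0.723, -0.576, 0.296, 0.241]
contact_force: [-1.3, 2.4, 5.5]
opening: 0.187
finger_force: 79.0
[ 0.124  0.294  2.218 -1.09   0.915 -2.415] [ 0.4702 -0.0164  0.0128] z [ 0.149 -0.69  -0.709] y [-0.976 -0.219  0.008] 22.15
time: 22.75
eef_pos: [0.4756, -0.0163, 0.2189]
tcp_rot: [0.72, -0.579, 0.301, 0.236]
contact_force: [0.7, 0.1, 0.1]
opening: 0.183
finger_force: 78.2
[ 0.122 -0.102  2.159 -0.872  1.163 -2.838] [ 0.4756 -0.0163  0.2189] z [ 0.16  -0.688 -0.707] y [-0.976 -0.219 -0.008] 22.75
```

View pics/s5.png

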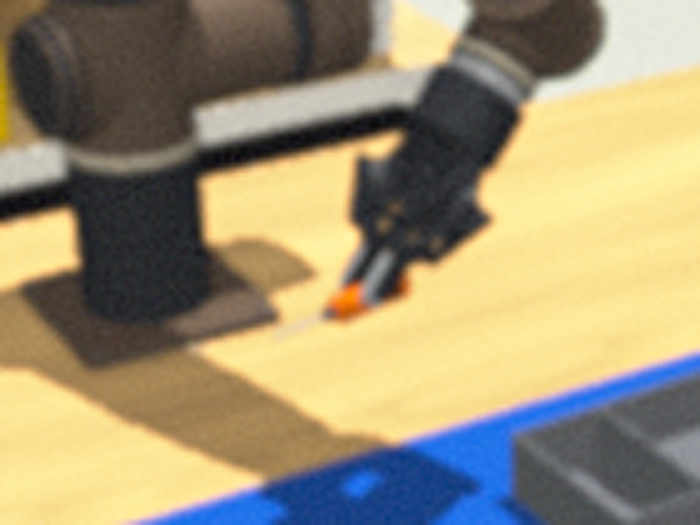

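The pin is held at the slant, with its nose at about (280,330) in the crop. Now the half turn back.

```bash
python3 -m crank '[[[0,0,0],8.5,230],[[0,0,0],17,230],[[0,0,0],25.5,230],[[0,0,0],34,230],[[0,0,0],42.5,230],[[0,0,0],51,230],[[0,0,0],59.5,230],[[0,0,0],68,230],[[0,0,0],76.5,230],[[0,0,0],85,230]]' 100 >/dev/null; python3 -m crank '[[[0,0,0],8.5,230],[[0,0,0],17,230],[[0,0,0],25.5,230],[[0,0,0],34,230],[[0,0,0],42.5,230],[[0,0,0],51,230],[[0,0,0],59.5,230],[[0,0,0],68,230],[[0,0,0],76.5,230],[[0,0,0],85,230]]' >/dev/null; python3 -m crank '[[[0,0,0],5,230],[[0,0,0],10,230],[[0,0,0],10,230]]'; python3 - <<'E'
from h import *
s=get_state(); M=R.from_quat(s['tcp_rot']).as_matrix(); e=np.array(s['eef_pos'])
print(s['qpos']); print(M.round(4).tolist())
print('p',(M@[.709,-.024,.705]).round(3),'tip',(e+M@[.0551,-.0012,.0573]).round(4))
n=np.load('top3.npz'); n=dict(n); f=n['frame']; H,S,V=cv2.split(cv2.cvtColor(f,cv2.COLOR_BGR2HSV).astype(int))
b,g,r=[f[...,i].astype(int) for i in range(3)]
m=(r-g>25); m[:240]=0;m[258:]=0;m[:,360:]&=True;m[:,:362]=0;m[:,381:]=0
v,u=np.nonzero(m); w=(r-g)[v,u]; print('ring top',(u*w).sum()/w.sum(),(v*w).sum()/w.sum(),len(u)); print(plane(n,(u*w).sum()/w.sum(),(v*w).sum()/w.sum(),.038))
mm=((S<60)&(V>150)).astype('uint8'); mm[:212]=0;mm[275:]=0;mm[:,:340]=0;mm[:,432:]=0
cs,_=cv2.findContours(mm,cv2.RETR_EXTERNAL,cv2.CHAIN_APPROX_NONE); q=max(cs,key=cv2.contourArea); rr=cv2.minAreaRect(q); B=np.array([plane(n,*p,.038)[:2] for p in cv2.boxPoints(rr)]); print(B.round(4).tolist(), B.mean(0), np.linalg.norm(B-np.roll(B,1,0),axis=1))
k=dict(np.load('scene0.npz')); p=proj(k,[.513,-.229,.038]).round().astype(int); f=k['frame'];d=(f[...,2].astype(int)-f[...,1])
v,u=np.mgrid[p[1]-10:p[1]+11,p[0]-12:p[0]+13]; w=np.clip(d[v,u]-18,0,None); uu=(u*w).sum()/w.sum();vv=(v*w).sum()/w.sum(); print('scene ring',p,uu,vv,w.max(),plane(k,uu,vv,.038))
a=cam('top'); c=cam('scene'); np.savez('top6.npz',**a); np.savez('scene6.npz',**c)
ims=[]
for k2 in(a,c):
    u,v=proj(k2,e+[0,0,-.03]).astype(int); print(u,v); ims.append(cv2.resize(k2['frame'][v-35:v+35,u-35:u+35],(390,390),interpolation=cv2.INTER_CUBIC))
cv2.imwrite('pics/p6.png',np.hstack(ims))
E
```

```text
time: 25.15
eef_pos: [0.4701, -0.0168, 0.2072]
tcp_rot: [0.576, 0.724, -0.243, 0.293]
contact_force: [-0.3, 0.6, -0.4]
opening: 0.172
finger_force: 101.0
[ 0.12220566 -0.09026109  2.1707328  -0.8708739   1.16129719  0.30263676]
[[-0.1657, 0.9756, 0.1443], [0.6906, 0.2193, -0.6892], [-0.704, -0.0145, -0.7101]]
p [-0.039 -0.002 -0.999] tip [ 0.4681 -0.0185  0.1277]
ring top 371.2779850746269 248.8152985074627 17
[ 0.51161813 -0.22807996  0.038     ]
[[0.4763, -0.1632], [0.6174, -0.1729], [0.6055, -0.3859], [0.4646, -0.3741]] [ 0.54095916 -0.27402144] [0.21128706 0.14147566 0.21334777 0.14139733]
scene ring [214 229] 215.0 228.0 3 [ 0.50936329 -0.22252638  0.038     ]
299 264
259 174
```

View pics/p6.png

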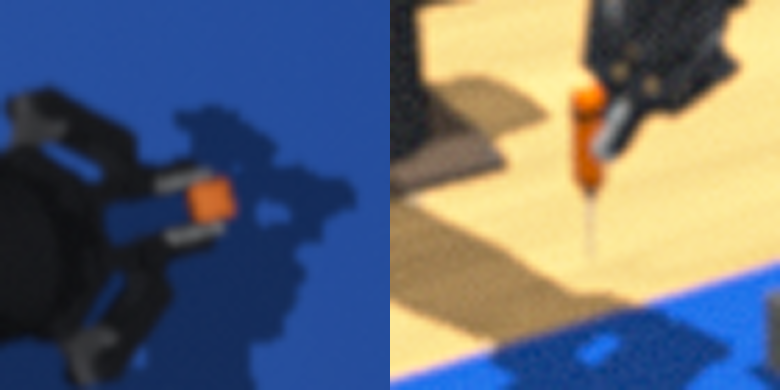

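```bash
python3 - <<'E'
from h import *
a=dict(np.load('top6.npz')); c=dict(np.load('scene6.npz'))
f=a['frame']; b,g,r=[f[...,i].astype(int) for i in range(3)]
m=(r-b>40)&(r-g>30); m[:250]=0;m[280:]=0;m[:,:285]=0;m[:,320:]=0
v,u=np.nonzero(m); print(u.mean(),v.mean(),len(u), 'tail depth z',np.median([dep(a,x,y)[2] for x,y in zip(u,v)]))
for z in(.245,.252,.259): print('tail top-cam',plane(a,u.mean(),v.mean(),z).round(4))
f=c['frame']; b,g,r=[f[...,i].astype(int) for i in range(3)]
m=(r-g>60)&(r-b>60); m[:145]=0;m[180:]=0;m[:,:245]=0;m[:,275:]=0
v,u=np.nonzero(m); print('scene handle',u.min(),u.max(),v.min(),v.max(),u.mean(),v.mean())
# tip: darkest/bright column profile
print(f[172:192,254:266].astype(int).sum(2))
for t in([.4681,-.0185,.1277],[.4681,-.0185,.2527]): print(proj(c,t),proj(a,t))
E
```

```text
301.3965517241379 264.48275862068965 58 tail depth z 0.2520577635576565
tail top-cam [ 0.471  -0.0193  0.245 ]
tail top-cam [ 0.4711 -0.019   0.252 ]
tail top-cam [ 0.4712 -0.0187  0.259 ]
scene handle 256 262 153 172 258.9 162.51111111111112
[[639 631 610 515 389 278 291 394 528 600 615 611]
 [632 628 622 583 481 340 345 486 580 605 621 609]
 [627 619 621 605 546 462 460 543 609 620 620 621]
 [618 621 622 625 594 553 549 592 617 625 625 621]
 [618 617 622 619 620 592 591 614 625 621 624 630]
 [616 618 624 624 611 597 598 622 626 629 634 634]
 [622 616 629 624 622 599 607 625 626 623 631 634]
 [621 622 620 629 620 589 599 628 637 633 628 638]
 [623 626 627 621 624 599 607 628 635 635 634 637]
 [624 632 628 630 631 603 613 641 641 638 637 632]
 [626 632 636 642 627 615 615 626 641 644 637 635]
 [642 643 638 642 630 609 610 626 639 637 638 638]
 [641 636 640 639 627 611 617 627 638 641 633 624]
 [640 640 634 646 638 625 618 630 631 625 621 618]
 [648 649 647 641 635 628 616 624 618 618 607 605]
 [645 640 636 632 627 617 616 609 609 607 615 607]
 [628 623 627 615 617 617 615 612 614 610 615 613]
 [565 603 611 622 624 622 624 625 621 624 615 619]
 [470 524 578 599 613 617 612 610 616 619 618 620]
 [386 447 482 523 541 539 527 534 531 527 582 607]]
[259.75632473 185.97933403] [299.38288446 265.17043441]
[258.29694833 155.10504734] [301.21266765 265.73674873]
```

```bash
python3 d.py .5136 -.2263 .2072; python3 d.py .5136 -.2263 .133
```

```text
world [ 0.043  -0.2095 -0.0009] tool mm [-151.1   -4.2  151.3] up1mm= [-0.704 -0.014 -0.71 ]
[[-0.1662, 0.9753, 0.1456], [0.6902, 0.2205, -0.6893], [-0.7043, -0.0141, -0.7097]]
world [ 0.043  -0.2095 -0.0751] tool mm [-98.9  -3.2 203.9] up1mm= [-0.704 -0.014 -0.71 ]
[[-0.1662, 0.9753, 0.1456], [0.6902, 0.2205, -0.6893], [-0.7043, -0.0141, -0.7097]]
```

```bash
python3 -m crank '[[[-30,-1,30],0,230],[[-60,-2,60],0,230],[[-90,-3,90],0,230],[[-120,-4,120],0,230],[[-151,-4,151],0,230],[[-130,-4,172],0,230],[[-112,-3,191],0,230],[[-99,-3,204],0,230],[[-99,-3,204],0,230],[[-99,-3,204],0,230]]'; python3 - <<'E'
from h import *
s=get_state(); M=R.from_quat(s['tcp_rot']).as_matrix(); e=np.array(s['eef_pos']); print(np.round(s['qpos'],3),M.round(4).tolist())
print('p',(M@[.709,0,.705]).round(3),'tip',(e+[-.0011,-.0017,-.080]).round(4),s['contact_force'],s['wrist_torque'])
a=cam('top'); c=cam('scene'); np.savez('top7.npz',**a); np.savez('scene7.npz',**c)
f=a['frame']; b,g,r=[f[...,i].astype(int) for i in range(3)]; u0,v0=proj(a,e+[0,0,.04]).astype(int)
m=(r-b>40)&(r-g>30); k=np.zeros_like(m); k[v0-20:v0+20,u0-20:u0+20]=1; v,u=np.nonzero(m&k); print(len(u),'tail',plane(a,u.mean(),v.mean(),e[2]+.045))
ims=[]
for q,pt in((a,e+[0,0,.0]),(c,e+[0,0,-.06])):
    u,v=proj(q,pt).astype(int); print(u,v); ims.append(cv2.resize(q['frame'][v-30:v+30,u-30:u+30],(390,390),interpolation=cv2.INTER_CUBIC))
cv2.imwrite('pics/p7.png',np.hstack(ims))
E
```

```text
time: 26.25
eef_pos: [0.5147, -0.2262, 0.1347]
tcp_rot: [0.576, 0.723, -0.242, 0.294]
contact_force: [0.8, 0.5, 0.6]
opening: 0.178
finger_force: 101.0
[-0.325  0.075  2.163 -1.066  0.765  0.205] [[-0.1637, 0.9754, 0.1474], [0.6906, 0.22, -0.689], [-0.7045, -0.011, -0.7096]]
p [-0.012  0.004 -1.   ] tip [ 0.5136 -0.2279  0.0547] [0.82715507 0.54242368 0.59386854] [ 0.41535687  0.09173861 -0.01950525]
69 tail [ 0.51437605 -0.2240153   0.17974461]
377 246
213 220
```

View pics/p7.png

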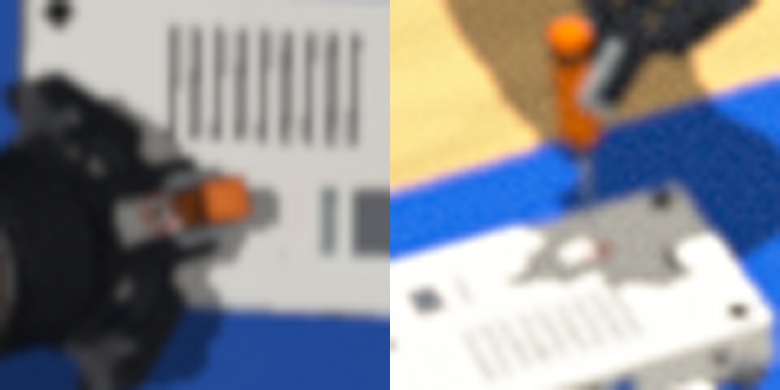

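```bash
python3 - <<'E'
from h import *
a=dict(np.load('top7.npz')); c=dict(np.load('scene7.npz'))
tip=np.array([.5136,-.2279,.0547])
for n,q in(('top',a),('scene',c)): print(n,'tip',proj(q,tip),'below',proj(q,[tip[0],tip[1],.038]),'top-hole',proj(q,[.5125,-.228,.038]))
f=c['frame'].astype(int); print((f[222:236,206:224,2]-f[222:236,206:224,1])); print(f[206:224,206:222].sum(2))
f=a['frame'].astype(int); print((f[242:256,364:380,2]-f[242:256,364:380,1]))
E
```

```text
top tip [372.27544619 247.9798746 ] below [371.19602316 248.12207623] top-hole [371.24155282 248.50681273]
scene tip [213.54669139 225.17968876] below [214.038503   229.06229597] top-hole [213.89216381 228.91442411]
[[-74 -67 -58 -32 -14 -13  -9  -3  -4  -1   1   4   2   2   4   2   5   4]
 [-36 -35 -28 -14  -2   0  -1   1   0   2   2   6   1   5   6   2   4   3]
 [-13  -9  -6   0   3   2   2   2   3   1   3   4   2   3   4   3   3   4]
 [  2   3   3   2   5   4   5   3   4   3   5   0   4   2   5   0   3   4]
 [  4   0   4   5   4   2   7   6   9   9   7   6   4   1   5   2   3   2]
 [  4   5   5   4   5   4   7   9  17  24  21  13   4   3   7   3   4   3]
 [  4   3   2   1   1   3   7  13  23  26  27  15   6   3   4   5   1   4]
 [  1   5   4   3   2   5  11  21  22  21  19  11   4   3   2   3   4   4]
 [  3   2   3   2   2   5  12  10  10  13  12   7   3   5   4   3   2   5]
 [  4   3   2   2   4   4   6   4   4   6   4   5   4   4   3   3   4   4]
 [  8   3   4   4   5   2   2   3   2   2   3   5   4   5   5   2   3   5]
 [  2   3   2   3   2   3   1   1   2   1   3   3   5   5  
[... 1388 characters left out ...]
-1 -1  0 -1 -1 -1 -1 -1 -1  0  3  7]
 [ 0  0  0 -1 -1 -1  0  0 -1 -1 -1 -1  1  6 22 41]
 [-1 -1 -1 -1  0  0  3  2  1  0  2  5 12 25 54 78]
 [-1  0  0 -1  1  5 11 11 10  9 14 26 34 42 69 90]
 [ 0  0  0  1  5 13 12 15 20 21 33 43 44 45 67 89]
 [ 0  1  1  3 10 17 12 10 18 28 40 48 47 42 61 87]
 [ 0  1  1  4 15 24 19  9 12 25 37 45 46 39 55 82]
 [ 0  1  1  4 13 26 24 14 18 32 32 40 43 36 43 65]
 [ 0  1  1  2  7 17 20 19 30 35 26 26 30 22 17 27]
 [ 0  1  0  2  2  7 14 22 25 17 10  7  6  3  2  2]
 [ 0  0  1  1  1  2  5 10 10  4  0 -1 -1 -1 -1 -2]
 [-1  0  1  0  0  0  1  2  0 -1 -1 -1 -2 -1 -2  0]
 [-1  0  0  0 -1  0 -1 -1 -1 -1  0 -1 -1  0  0  0]
 [-1 -1  0 -2 -1 -1 -1 -1 -1 -1  0  1  0  0  0  1]]
```

Both views put the tip close above the ring: ring at (371.3,248.6) in the top image and (215,228) in the scene image. I'll start at a compromise point and feel downward.

```bash
cat > f.py <<'E'
from h import *
s=get_state(); M=R.from_quat(s['tcp_rot']).as_matrix(); e=np.array(s['eef_pos'])
print('tip',(e+[-.0011,-.0017,-.080]).round(4),'F',np.round(s['contact_force'],1),'T',np.round(s['wrist_torque'],2),'t',round(s['time'],2))
E
python3 -m crank '[[[1,-1,-1],0,230],[[5,-1,3],0,230],[[9,-1,7],0,230],[[10,-1,8],0,230],[[10,-1,8],0,230]]' >/dev/null; python3 f.py; python3 -m crank '[[[1,0,1],0,230],[[1,0,1],0,230]]' >/dev/null; python3 f.py;  python3 -m crank '[[[1,0,1],0,230],[[1,0,1],0,230]]' >/dev/null; python3 f.py
```

```text
tip [ 0.5121 -0.2267  0.0418] F [-0.  -0.3 -0.2] T [0.37 0.17 0.02] t 26.85
tip [ 0.5124 -0.2268  0.041 ] F [ 0.6 -0.5 -1.1] T [ 0.4   0.13 -0.04] t 27.05
tip [ 0.5124 -0.2268  0.0396] F [ 0.3  0.  -0.8] T [ 0.37  0.04 -0.07] t 27.25
```

```bash
python3 -m crank '[[[0.7,0,0.7],0,230],[[0.7,0,0.7],0,230]]' >/dev/null; python3 f.py; python3 -m crank '[[[0.7,0,0.7],0,230],[[0.7,0,0.7],0,230]]' >/dev/null; python3 f.py;  python3 -m crank '[[[0.7,0,0.7],0,230],[[0.7,0,0.7],0,230]]' >/dev/null; python3 f.py; python3 -m crank '[[[0.7,0,0.7],0,230],[[0.7,0,0.7],0,230]]' >/dev/null; python3 f.py
```

```text
tip [ 0.5124 -0.2268  0.0386] F [-0.1 -0.2 -0.6] T [ 0.41  0.14 -0.03] t 27.45
tip [ 0.5123 -0.2268  0.0376] F [ 0.9 -0.8 -1.7] T [ 0.4   0.08 -0.01] t 27.65
tip [ 0.5124 -0.2268  0.0367] F [-0.4 -0.4 -0.8] T [0.36 0.06 0.  ] t 27.85
tip [ 0.5126 -0.2267  0.0357] F [ 0.7 -0.2 -1.7] T [ 0.43 -0.04  0.1 ] t 28.05
```

```bash
python3 -m crank '[[[0.7,0,0.7],0,230],[[0.7,0,0.7],0,230]]' >/dev/null; python3 f.py; python3 -m crank '[[[0.7,0,0.7],0,230],[[0.7,0,0.7],0,230]]' >/dev/null; python3 f.py;  python3 -m crank '[[[0.7,0,0.7],0,230],[[0.7,0,0.7],0,230]]' >/dev/null; python3 f.py; python3 -m crank '[[[0.7,0,0.7],0,230],[[0.7,0,0.7],0,230]]' >/dev/null; python3 f.py
```

```text
tip [ 0.5126 -0.2267  0.0348] F [ 0.5 -0.4  0. ] T [ 0.42 -0.09  0.11] t 28.25
tip [ 0.5126 -0.2268  0.0338] F [0.3 0.6 0.3] T [ 0.42 -0.17  0.18] t 28.45
tip [ 0.5126 -0.2268  0.0328] F [ 1.3  0.2 -0.9] T [ 0.47 -0.25  0.13] t 28.65
tip [ 0.5125 -0.2268  0.0317] F [ 1.8 -0.1  0.1] T [ 0.48 -0.21  0.23] t 28.85
```

The tip is in the hole and the wall presses it lightly toward +x. I'll ease +x and go on down.

```bash
python3 -m crank '[[[0,0.8,0],0,230],[[0.7,0.8,0.7],0,230]]' >/dev/null; python3 f.py; python3 -m crank '[[[0.7,0,0.7],0,230],[[0.7,0,0.7],0,230]]' >/dev/null; python3 f.py;  python3 -m crank '[[[0.7,0,0.7],0,230],[[0.7,0,0.7],0,230]]' >/dev/null; python3 f.py; python3 -m crank '[[[0.7,0,0.7],0,230],[[0.7,0,0.7],0,230]]' >/dev/null; python3 f.py
```

```text
tip [ 0.5129 -0.2267  0.0306] F [-0.2 -0.4 -0.6] T [ 0.43 -0.03  0.07] t 29.05
tip [ 0.5128 -0.2266  0.0293] F [ 0.3 -0.1  0.3] T [ 0.46 -0.03  0.04] t 29.25
tip [ 0.5128 -0.2266  0.0285] F [-0.3 -0.6  0.3] T [0.41 0.07 0.07] t 29.45
tip [ 0.5129 -0.2266  0.0276] F [ 0.4  0.4 -0.5] T [0.4  0.03 0.01] t 29.65
```

```bash
python3 -m crank '[[[0.7,0,0.7],0,230],[[0.7,0,0.7],0,230]]' >/dev/null; python3 f.py; python3 -m crank '[[[0.7,0,0.7],0,230],[[0.7,0,0.7],0,230]]' >/dev/null; python3 f.py;  python3 -m crank '[[[0.7,0,0.7],0,230],[[0.7,0,0.7],0,230]]' >/dev/null; python3 f.py; python3 -m crank '[[[0.7,0,0.7],0,230],[[0.7,0,0.7],0,230]]' >/dev/null; python3 f.py
```

```text
tip [ 0.5129 -0.2266  0.0266] F [-0.2  0.  -0.3] T [0.41 0.05 0.01] t 29.85
tip [ 0.513  -0.2266  0.0257] F [0.4 0.2 0.7] T [0.38 0.11 0.02] t 30.05
tip [ 0.513  -0.2266  0.0247] F [-0.6  0.1 -0.2] T [ 0.41  0.03 -0.03] t 30.25
tip [ 0.5132 -0.2267  0.024 ] F [-0.7  0.8  0.5] T [0.37 0.1  0.05] t 30.45
```

```bash
python3 -m crank '[[[0.7,0,0.7],0,230],[[0.7,0,0.7],0,230]]' >/dev/null; python3 f.py; python3 -m crank '[[[0.7,0,0.7],0,230],[[0.7,0,0.7],0,230]]' >/dev/null; python3 f.py;  python3 -m crank '[[[0.7,0,0.7],0,230],[[0.7,0,0.7],0,230]]' >/dev/null; python3 f.py; python3 -m crank '[[[0.7,0,0.7],0,230],[[0.7,0,0.7],0,230]]' >/dev/null; python3 f.py
```

```text
tip [ 0.5133 -0.2267  0.0232] F [-0.1 -0.1  1.2] T [ 0.14  0.12 -0.08] t 30.65
tip [ 0.5133 -0.2268  0.0222] F [0.3 1.1 2.1] T [ 0.13 -0.01 -0.03] t 30.85
tip [ 0.5133 -0.2268  0.0212] F [0.3 0.1 2.9] T [ 0.03  0.05 -0.07] t 31.05
tip [ 0.5133 -0.2268  0.0202] F [-0.7 -0.3  3.8] T [-0.07 -0.01 -0.01] t 31.25
```

The button has been met at about z 0.0236. The force rises along the spring, now 3.8 N. On to the stop in small steps.

```bash
python3 -m crank '[[[0.5,0,0.5],0,230],[[0.5,0,0.5],0,230]]' >/dev/null; python3 f.py; python3 -m crank '[[[0.3,0,0.3],0,230],[[0.3,0,0.3],0,230]]' >/dev/null; python3 f.py;  python3 -m crank '[[[0.2,0,0.2],0,230],[[0.2,0,0.2],0,230]]' >/dev/null; python3 f.py
```

```text
tip [ 0.5133 -0.2267  0.0195] F [ 0.  -0.5  4.1] T [-0.06 -0.   -0.08] t 31.45
tip [ 0.5134 -0.2269  0.0194] F [-0.5  0.9  5.2] T [-0.14  0.09 -0.01] t 31.65
tip [ 0.5134 -0.2269  0.0193] F [-1.6  0.5  5.8] T [-0.2   0.1  -0.05] t 31.85
```

```bash
python3 -m crank '[[[0.3,0,0.3],0,230],[[0.3,0,0.3],0,230]]' >/dev/null; python3 f.py; python3 -m crank '[[[0.3,0,0.3],0,230],[[0.3,0,0.3],0,230]]' >/dev/null; python3 f.py
```

```text
tip [ 0.5135 -0.227   0.0192] F [-1.1  1.3  7.9] T [-0.36  0.05 -0.08] t 32.05
tip [ 0.5136 -0.2271  0.019 ] F [-1.7  2.1  7.6] T [-0.37  0.09 -0.19] t 32.25
```

The force is well above the spring's 4.8 N and the tip no longer moves, so the button is on its stop. Hold.

```bash
python3 -m crank '[[[0.2,0,0.2],0,230],[[0.2,0,0.2],0,230],[[0.2,0,0.2],0,230],[[0.2,0,0.2],0,230],[[0.2,0,0.2],0,230],[[0.2,0,0.2],0,230],[[0.2,0,0.2],0,230],[[0.2,0,0.2],0,230],[[0.2,0,0.2],0,230],[[0.2,0,0.2],0,230]]' >/dev/null; python3 f.py; python3 -m crank '[[[0,0,0],0,230],[[0,0,0],0,230],[[0,0,0],0,230],[[0,0,0],0,230],[[0,0,0],0,230],[[0,0,0],0,230],[[0,0,0],0,230],[[0,0,0],0,230],[[0,0,0],0,230],[[0,0,0],0,230]]' >/dev/null; python3 f.py; python3 -m crank '[[[0,0,0],0,230],[[0,0,0],0,230],[[0,0,0],0,230],[[0,0,0],0,230],[[0,0,0],0,230],[[0,0,0],0,230],[[0,0,0],0,230],[[0,0,0],0,230],[[0,0,0],0,230],[[0,0,0],0,230]]' >/dev/null; python3 f.py; python3 -m crank '[[[0,0,0],0,230],[[0,0,0],0,230],[[0,0,0],0,230],[[0,0,0],0,230],[[0,0,0],0,230],[[0,0,0],0,230]]' >/dev/null; python3 f.py
```

```text
tip [ 0.5137 -0.2272  0.019 ] F [-1.4  2.4  8.8] T [-0.4   0.18 -0.09] t 33.25
tip [ 0.5137 -0.2272  0.019 ] F [-1.6  0.8  9. ] T [-0.47  0.14 -0.12] t 34.25
tip [ 0.5137 -0.2272  0.019 ] F [-2.  1.  8.] T [-0.42  0.16 -0.2 ] t 35.25
tip [ 0.5137 -0.2272  0.019 ] F [-1.7  1.7  8.8] T [-0.44  0.21 -0.13] t 35.85
```

Held for more than 3.5 s at about 9 N. Now I draw the pin straight up.

```bash
python3 -m crank '[[[-2,0,-2],0,230],[[-7,0,-7],0,230],[[-14,0,-14],0,230],[[-25,0,-25],0,230],[[-40,0,-40],0,230],[[-55,0,-55],0,230],[[-60,-1,-60],0,230],[[-60,-1,-60],0,230]]'; python3 f.py; python3 d.py .466 -.025 .185; python3 d.py .466 -.025 .13
python3 - <<'E'
from h import *
n=cam('top'); f=n['frame']; H,S,V=cv2.split(cv2.cvtColor(f,cv2.COLOR_BGR2HSV))
for q in(n,dict(np.load('top3.npz'))):
    f=q['frame'];H,S,V=cv2.split(cv2.cvtColor(f,cv2.COLOR_BGR2HSV)); m=(V<60)&(S<120); k=np.zeros_like(m); 
    for (u,v) in((418,221),(419,260)):
        k[:]=0;k[v-5:v+6,u-5:u+6]=1; y,x=np.nonzero((V<110)&k); print((u,v),x.mean().round(2),y.mean().round(2),len(x))
E
```

```text
time: 36.65
eef_pos: [0.514, -0.2252, 0.1832]
tcp_rot: [0.577, 0.722, -0.241, 0.296]
contact_force: [0.5, -0.1, 0.1]
opening: 0.179
finger_force: 101.0
tip [ 0.5129 -0.2269  0.1032] F [ 0.5 -0.1  0.1] T [0.41 0.06 0.02] t 36.65
world [-0.048   0.2002  0.0018] tool mm [ 144.7   -3.1 -146.5] up1mm= [-0.705 -0.007 -0.709]
[[-0.1598, 0.9758, 0.1495], [0.6906, 0.2187, -0.6893], [-0.7053, -0.0069, -0.7089]]
world [-0.048   0.2002 -0.0532] tool mm [ 183.5   -2.7 -107.5] up1mm= [-0.705 -0.007 -0.709]
[[-0.1598, 0.9758, 0.1495], [0.6906, 0.2187, -0.6893], [-0.7053, -0.0069, -0.7089]]
(418, 221) 419.33 220.11 9
(419, 260) 418.8 260.0 10
(418, 221) 419.36 220.09 11
(419, 260) 418.82 259.82 11
```

The router's feet are at the same pixels as before, so it has stayed put. Back to the mat, then the turn to horizontal.

```bash
python3 -m crank '[[[29,-1,-29],0,230],[[58,-1,-58],0,230],[[87,-2,-88],0,230],[[116,-2,-117],0,230],[[145,-3,-146],0,230],[[165,-3,-127],0,230],[[184,-3,-107],0,230],[[184,-3,-107],0,230]]' >/dev/null; python3 t.py; python3 -m crank '[[[0,0,0],-8.5,230],[[0,0,0],-17,230],[[0,0,0],-25.5,230],[[0,0,0],-34,230],[[0,0,0],-42.5,230],[[0,0,0],-51,230],[[0,0,0],-59.5,230],[[0,0,0],-68,230],[[0,0,0],-76.5,230],[[0,0,0],-85,230]]' >/dev/null; python3 -m crank '[[[0,0,0],-8.5,230],[[0,0,0],-17,230],[[0,0,0],-25.5,230],[[0,0,0],-34,230],[[0,0,0],-42.5,230],[[0,0,0],-51,230],[[0,0,0],-59.5,230],[[0,0,0],-68,230],[[0,0,0],-76.5,230],[[0,0,0],-85,230]]' >/dev/null; python3 -m crank '[[[0,0,0],-5,230],[[0,0,0],-10,230],[[0,0,0],-10,230]]' >/dev/null; python3 t.py; python3 d.py .466 -.0165 .0145
```

```text
[ 0.106  0.03   2.237 -0.948  1.039  0.454] [ 0.4614 -0.0249  0.123 ] z [ 0.141 -0.689 -0.711] y [ 0.975  0.219 -0.02 ] 37.5
[ 0.105  0.024  2.23  -0.949  1.04  -2.689] [ 0.4654 -0.0255  0.1288] z [ 0.148 -0.689 -0.709] y [-0.976 -0.218  0.009] 39.8
world [ 0.0006  0.009  -0.1143] tool mm [-86.7  -3.6  74.9] up1mm= [ 0.705  0.009 -0.709]
[[0.1609, -0.9759, 0.1477], [-0.6906, -0.2182, -0.6895], [0.7051, 0.009, -0.7091]]
```

```bash
python3 -m crank '[[[-26,-4,15],0,230],[[-52,-4,40],0,230],[[-70,-4,58],0,230],[[-80,-4,68],0,230],[[-85,-4,73],0,230],[[-87,-4,75],0,230],[[-87,-4,75],0,230]]' >/dev/null; python3 t.py; python3 f.py; python3 -m crank '[[[-0.6,0,0.6],0,230],[[-0.6,0,0.6],0,230]]' >/dev/null; python3 f.py; python3 t.py
```

```text
[ 0.126  0.285  2.225 -1.087  0.917 -2.416] [ 0.4668 -0.0159  0.0143] z [ 0.149 -0.689 -0.709] y [-0.976 -0.219  0.008] 40.5
tip [ 0.4657 -0.0176 -0.0657] F [-0.3 -0.7 -0.8] T [0.42 0.09 0.03] t 40.5
tip [ 0.4659 -0.0174 -0.0662] F [-0.2  0.1  0.1] T [ 0.38  0.07 -0.01] t 40.7
[ 0.126  0.286  2.225 -1.088  0.916 -2.414] [ 0.467  -0.0157  0.0138] z [ 0.15  -0.689 -0.709] y [-0.976 -0.219  0.007] 40.7
```

```bash
python3 -m crank '[[[-0.4,0,0.4],0,230],[[-0.4,0,0.4],0,195],[[-0.4,0,0.4],0,170],[[-0.4,0,0.4],0,120],[[-0.4,0,0.4],0,100],[[-0.4,0,0.4],0,100]]'; python3 -m crank '[[[3,0,-3],0,100],[[10,0,-15],0,100],[[10,0,-45],0,100],[[10,0,-90],0,100],[[10,0,-135],0,100],[[10,0,-180],0,100],[[10,0,-220],0,100],[[10,0,-220],0,100]]'; python3 - <<'E'
from h import *
a=cam('top'); c=cam('scene')
x=cv2.resize(a['frame'][165:315,130:455],(800,370)); u,v=proj(c,[.467,-.01,.01]).astype(int)
y=cv2.resize(c['frame'][v-40:v+40,u-100:u+100],(800,230),interpolation=cv2.INTER_CUBIC) if False else cv2.resize(c['frame'][v-25:v+25,u-90:u+84],(800,230),interpolation=cv2.INTER_CUBIC)
cv2.imwrite('pics/fin.png',np.vstack([x,y]))
E
```

```text
time: 41.3
eef_pos: [0.4664, -0.0158, 0.0124]
tcp_rot: [0.723, -0.576, 0.295, 0.241]
contact_force: [0.6, -0.4, 1.1]
opening: 0.608
finger_force: 0.0
time: 42.1
eef_pos: [0.4377, 0.1324, 0.1805]
tcp_rot: [0.723, -0.576, 0.298, 0.237]
contact_force: [0.7, -0.8, 0.5]
opening: 0.609
finger_force: 0.0
```

View pics/fin.png

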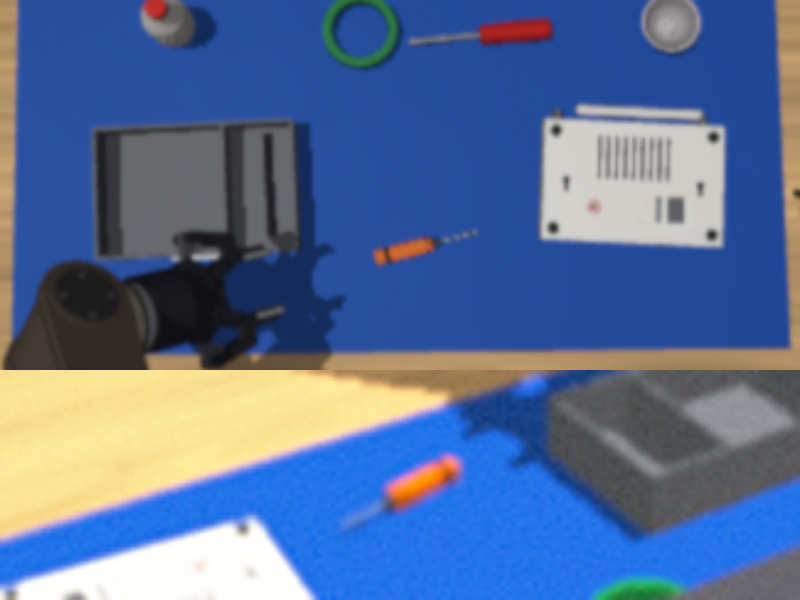

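The pin lies flat on the mat, handle at (403,249) and point at (475,232) in the upper picture. The router is in place at (632,180), and the hand is clear, up and to the left at z 0.18. Handing in.

```bash
python3 -m crank '[[[0,0,0],0,100],[[0,0,0],0,100],[[0,0,0],0,100]]' >/dev/null; python3 -c "
from plant import ctrl
print(ctrl.sign_off())"
```

```text
the job is handed in; nothing more can be done
None
```

The reset button was pressed to its stop and held for about 3.6 s at roughly 9 N, then the pin was drawn out and laid flat on the mat; the router did not shift, nothing else appears moved, and the job was handed in at about 42 s.

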